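Lock the model carriage on its display rail with the ball-lock pin

TASK

Lock the brain-model carriage on its display rail: take the quick-release pin with the side button out of the holder with its button squeezed in, put it down through the hole in the carriage and, resting it lightly on the rail strip beneath, move carriage and pin along until it drops into the hidden hole in the strip. Push it fully home so that its collar lies flat on the carriage, then let go so that the button springs out and the pin locks. Feel your way and never force the pin (keep well below 50 N), and leave the plain pin in its slot and the dish, the yellow tub and the probe where they lie.

Things in the scene. Friction and masses are not known exactly. Their poses are not given: they have to be found in the camera images.
- pin: Ball-lock pin (about 0.15 kg) hanging upright by its collar in one of the holder's slots. Origin: on its axis, underside of the collar; z up. Collar 34 mm diameter, z 0 to 5 mm. Above it a black grip block, 30 mm (x) by 24 mm (y), z 5 to 43 mm; round steel lock button (16 mm diameter, centre z 27 mm) stands 5 mm proud of its +x face and goes in flush. Its -x face is plain.
- pin_nose (a point): Middle of the pin's flat nose, 40 mm below its origin. Shank 14 mm diameter, tapering over the last 6 mm to a nose 11 mm wide. Two locking dogs, 26 to 31 mm below the collar, stick out along the pin's +x and -x to 10.6 mm from the axis; they are flush when the button is fully in. With them out the pin fits no hole of carriage or strip.
- pin_button (a joint): Travel of the lock button in m: 0 = out (dogs out, locked), 0.005 = flush (dogs in; about 6 N). Gripped across the pin's x (a finger on the button, one on the plain face, 20 N or more) it stays in while held; gripped across y it stays out. In the strip it springs out only with the collar down on the carriage, the dogs then clear beneath.
- rail: Aluminium rail fixed to the table, 120 mm (x) by 340 mm (y); its y is the slide direction; origin at table height, on the centre line. Between its cheeks, under the carriage, a fixed steel strip, 10 mm thick, top 36 mm above the table, with one 16.5 mm hole on the centre line, out of sight; it meets the carriage hole at a carriage reading between 0.025 and 0.075, to be found by feel.
- carriage (a joint): Position of the carriage in m along the rail's +y, at first 0 to 0.012, end stop at 0.085. About 2 N of friction; it stays where left. The pin, its nose in the carriage hole, takes the carriage along when moved. While the nose rests on the strip the collar stands 26 mm above the carriage; it sinks lower only over the strip's hole.
- carriage_hole (a point): Centre of the mouth of the carriage's pin hole, in its flat top, 50 mm above the table; 16 mm diameter, 1 mm chamfer, 12 mm deep right through; the strip lies 2 mm below. Moves with the carriage; axes as the rail's. Grey plate 110 mm (x) by 180 mm (y); a low tray with a brain model (top 60 mm above the plate) begins 64 mm along +y from the hole.
- holder: Grey block fixed on the table, 60 mm (x) by 150 mm (y), 52 mm high, with two slots, 24 mm (x) by 17 mm (y), right through it, 45 mm either side of its middle along y; the two pins hang in them, which in which varies; their tops stand 43 mm above the block, so lift high before crossing. Origin: middle of its underside.
- plain_pin: Plain pin in the holder's other slot: same shank and collar, but a round black knob (28 mm diameter) and no button. Leave it.
- dish: Shallow clear dish, 62 mm diameter, 12 mm high; bystander, origin under its centre.
- tub: Yellow lidded tub, 168 by 118 by 60 mm; bystander, origin under its centre.
- probe: Probe with handle, 160 mm long, lying on the table beyond the holder; bystander.
Mind the look-alikes: they are no part of the job. What is shaped like the pin but orange or turquoise is not meant.

How it is judged:
On the way, in this order (a step that is already met when the one before it is completed fails the run):
1. the pin is lifted clear of the holder with its button held in (value of joint pin_button above 0.004 m and height (world z) of pin_nose above 0.055 m), for 0.2 s.
2. the pin's nose is in the carriage hole with the button held in (value of joint pin_button above 0.004 m and z of pin_nose in the frame of carriage_hole below -0.006 m and horizontal distance between pin_nose and carriage_hole below 0.008 m), for 0.1 s.
At the end, for the whole second after the job is handed in: The pin stands upright (0.08 rad) in carriage and strip, its axis within 3 mm of the carriage hole's, its collar within 2.5 mm of the carriage top, its button out to within 1 mm (dogs out beneath the strip), at rest and let go; the plain pin moved less than 20 mm (z of pin in the frame of carriage_hole below 0.0025 m and horizontal distance between pin and carriage_hole below 0.003 m and angle between pin's own z axis and vertical below 0.08 rad and value of joint pin_button below 0.001 m and linear speed of pin below 0.02 m/s and distance of plain_pin from where it was at the start of the episode below 0.02 m); the robot touches nothing.
It fails at once if the pin is forced: more than 50 N between the pin and the rail, strip or carriage (contact force between pin and rail above 50 N).
It fails at once if the dish, the tub or the probe is shoved more than 40 mm (distance of any of dish, tub, probe from where it was at the start of the episode above 0.04 m).
It also fails if it takes over 72 s, if anything falls off the work surface, if the arm or the gripper's body presses on something with over 40 N, if the wrist force passes 120 N, or if a joint passes its speed limit or range.

ROBOT

A 7-joint arm with a two-finger parallel gripper is mounted at the origin on the work surface. World frame = base frame: x ahead of the robot, y to its left, z up, the work surface at z = 0. Lengths are in m, angles in rad, forces in N, time in s.
With the tool pointing down it reaches from about 0.4 to 0.85 m from the base axis. Payload 10.4 kg.
Tool frame: the origin (TCP) lies on the mounting face of the last link; the fingertips stand 173 mm ahead of it and the grasp point (between the pads) lies 155 mm ahead of it (manip.tip_extent is the distance from the TCP to the fingertips, in m); z points along the fingers, y is the line along which they close (so a half turn about z gives the same grasp; the last joint's range is limited). The gripper opens to 85 mm and grips with 20 to 120 N. Pads are 22 mm wide; open, the fingers measure 114 mm over their backs; the gripper's body (76 mm by 85 mm) begins 54 mm behind the grasp point. The pads swing forward as they close: fully open they stand 13 mm farther back than shut.
Start: joints at [-1.162, 0.332, -0.065, 1.46, 0.022, 1.35, -0.088], TCP at [0.262, 0.568, 0.405] pointing down, gripper open.
Joint ranges: [-2.6, 2.6], [-0.5, 2.12], [-1.47, 1.34], [0.16, 2.42], [-1.27, 4.41], [0.06, 2.06], [-2.6, 2.6]. Speed limits (rad/s): [2.22, 2.22, 2.79, 2.79, 3.14, 3.14, 3.14].

INTERFACE

Orientations are given as a unit quaternion [x, y, z, w].
In Python, from workcell import manip gives the robot as it stands.
- The arm moves only by the tool move_arm, never from a script. Its argument "plan" is one flat list of numbers, 7 for each row, row after row: the turn, a rotation vector about the tool's x, y, z in rad, then the shift along the tool's x, y, z in m, then the finger opening in m, from 0 to 0.0854. In form: [ax, ay, az, dx, dy, dz, gripper, ax, ay, az, dx, dy, dz, gripper, ...]. A call has 1 to 12 rows; each row is the pose to reach, as a shift and turn from the pose commanded when the call began, along the tool's axes at that moment; what a row does not reach only later rows make up. A row lasts 1/8 s, in which the tool goes at most 62.5 mm and 10.7 degrees, less where a joint would pass 70% of its speed; a pose out of reach is approached as far as the arm can. A call with a gripper value outside its range is refused whole. The fingers move at their own pace and stop on an object; "squeeze" is the grip in N (left out, the last holds). Time passes only in rows, so rows that repeat a pose let the fingers close. It gives the time, the measured TCP pose, the force, the opening and the grip force at its end, in the units of the state.
- manip.get_obs(): the state, without advancing time (a new reading comes with each control period).
- manip.camera(name): name is "scene" or "top"; returns a dict with "color" (420x560x3 uint8, red, green, blue), "fx", "fy", "cx", "cy" (pixels), "cam_to_world" (4x4, takes a point from camera to world coordinates). Camera axes: x right, y down, z forward; pixel columns grow to the right and rows downward; lengths in m; the calibration is good to about 2 mm. A picture is of the moment at which its call begins. There is no depth.
- manip.hand_in(): hands the job in; it is judged then, once.
Trained networks look in a picture, given as the dict that the camera call returned (one of the last four; its "shot" number tells which), for a name from the list of things; names that differ only in an ending like _2 or _b are one class to them, and where a whole thing is asked for, a point or a joint stands for the part that bears it (a point fixed in the world has none). Each returns a list of dicts, best first, with "conf" (0 to 1); they miss things now and then, are a little off and sometimes report something else, mostly with a low value. They report only what shows in the picture. A call takes as long as a camera call. They do not tell look-alikes from the thing itself.
- manip.look_for(picture, label): "position" ([x, y, z] in m, in the coordinates of the camera as it stood for that picture, good to about 4 mm: the middle of the surface that is visible of it).
- manip.silhouettes(picture, label): "pixels" (420x560 bool, what is visible of it).
- manip.tip_of(picture, label): "position" ([x, y, z] in m, in the coordinates of the camera as it stood for that picture, good to about 4 mm: a listed point, or the origin of a listed thing).
The state is a dict: "clock": time; "joint_pos": joint angles; "joint_velocities": joint speeds; "tau": joint torques, N m; "position": TCP position; "ee_rot": TCP orientation; "ft_force": force on the tool from outside, world axes, zero at the start; "torque": the same for the moment, N m; "grip_width": opening from 0.0 (shut) to 1.0 (fully open); "grasp_force": force on a finger pad.
Only numpy, scipy, OpenCV 4.12 (cv2) and the standard library are available. Lean on these libraries where they do the work, as an engineer would, in place of code of your own. Each camera call takes 0.05 s, during which the arm holds its last target. There are 200 camera calls.

## Working session

There is one attempt and no reset: what is moved stays moved. The work goes in short steps, Python scripts to look and compute and a tool call to move; the robot and the scene stay as the last step left them, time stands still between calls to the robot, and variables do not carry over. Pictures are saved under pics/ and viewed, at most 10 in all, crops included, and the job is handed in when it is done.

Besides the shell and the picture viewer there is one more tool, called after "Emit:" as name(argument=value, ...) on one line, values as JSON. move_arm: Moves the arm, as the interface text tells. Its arguments: {"type":"object","properties":{"plan":{"type":"array","items":{"type":"number"}},"squeeze":{"type":"number"}},"required":["plan"]}

```bash
mkdir -p pics
cat > h.py <<'E'
import numpy as np, cv2
from workcell import manip
from scipy.spatial.transform import Rotation as R
def w(p,pic): return (pic["cam_to_world"]@np.r_[p,1])[:3]
def ray(u,v,pic,z):
    T=pic["cam_to_world"]; d=T[:3,:3]@np.array([(u-pic["cx"])/pic["fx"],(v-pic["cy"])/pic["fy"],1]); o=T[:3,3]
    return o+d*(z-o[2])/d[2]
def proj(P,pic):
    q=np.linalg.inv(pic["cam_to_world"])@np.r_[P,1]; return q[0]/q[2]*pic["fx"]+pic["cx"],q[1]/q[2]*pic["fy"]+pic["cy"]
def save(n,im): cv2.imwrite("pics/"+n,cv2.cvtColor(im,cv2.COLOR_RGB2BGR))
E
python3 - <<'E'
from h import *
np.set_printoptions(precision=4,suppress=True)
ims=[]
for c in ["top","scene"]:
    p=manip.camera(c); save(c+"0.png",p["color"])
    print(c,p["fx"],p["cam_to_world"])
    for l in ["pin","pin_nose","carriage_hole","holder","plain_pin","rail","dish","tub","probe"]:
        for f in ("tip_of",):
            for r in getattr(manip,f)(p,l)[:4]:
                x=w(r["position"],p); print(l,f,round(r["conf"],2),x,np.round(proj(x,p)))
o=manip.get_obs(); print(o)
E
```

```text
top 472.5540480644086 [[-0.0053 -0.9847  0.1742  0.1952]
 [-0.9998  0.0083  0.0166 -0.0253]
 [-0.0178 -0.1741 -0.9846  1.5799]
 [ 0.      0.      0.      1.    ]]
pin tip_of 0.74 [ 0.5137  0.1385 -0.0021] [240. 194.]
pin tip_of 0.65 [ 0.3874 -0.3214  0.0375] [379. 228.]
pin tip_of 0.54 [ 0.5759 -0.3515  0.0412] [386. 171.]
pin tip_of 0.44 [ 0.4416 -0.4105  0.0416] [405. 211.]
pin_nose tip_of 0.68 [ 0.595  -0.2752  0.0022] [361. 169.]
pin_nose tip_of 0.6 [ 0.5781 -0.355   0.0031] [384. 174.]
pin_nose tip_of 0.52 [ 0.3595 -0.1304  0.0009] [320. 238.]
pin_nose tip_of 0.41 [ 0.4437 -0.407   0.0002] [401. 212.]
carriage_hole tip_of 0.9 [0.5231 0.0922 0.0489] [252. 188.]
holder tip_of 0.81 [ 0.48   -0.2747 -0.0004] [362. 202.]
plain_pin tip_of 0.47 [ 0.5711 -0.4647  0.0025] [417. 175.]
plain_pin tip_of 0.39 [ 0.4771 -0.2275  0.0516] [350. 200.]
rail tip_of 0.59 [ 0.5143  0.1386 -0.0028] [240. 193.]
dish tip_of 0.81 [ 0.3604 -0.1287  0.0055] [319. 237.]
tub tip_of 0.8 [ 0.4631  0.4707 -0.0018] [143. 209.]
probe tip_of 0.69 [ 0.573  -0.4645  0.0041] [417. 175.]
scene 441.5824279674781 [[ 0.2
[... 980 characters left out ...]
.]
tub tip_of 0.64 [ 0.4561  0.4691 -0.0031] [440. 208.]
probe tip_of 0.68 [ 0.4762 -0.2284  0.0509] [205. 237.]
probe tip_of 0.63 [ 0.5797 -0.4637  0.0037] [111. 298.]
{'clock': 1.0, 'joint_pos': array([-1.1616,  0.3322, -0.0647,  1.4601,  0.0216,  1.3499, -0.0885]), 'joint_velocities': array([ 0.0003,  0.0014,  0.0014, -0.    ,  0.0006, -0.0023, -0.0004]), 'tau': array([ -0.0002, -62.522 ,   0.0486, -39.1833,   0.0164,   0.0018,
        -0.    ]), 'position': array([0.2615, 0.5676, 0.4047]), 'ee_rot': array([ 0.2142,  0.9768,  0.    , -0.    ]), 'ft_force': array([ 0.1007, -0.8126, -0.5192]), 'torque': array([ 0.0567, -0.0006, -0.0136]), 'grasp_force': 0.0, 'grip_width': 0.997336761564416}
```

Run:
```python
from h import *
p=cv2.imread("pics/top0.png"); s=cv2.imread("pics/scene0.png")
a=cv2.resize(p[140:260,300:440],None,fx=2.8,fy=2.8,interpolation=3); b=cv2.resize(s[190:310,90:230],None,fx=2.8,fy=2.8,interpolation=3)
c=cv2.resize(p[130:240,180:320],None,fx=2.8,fy=2.8,interpolation=3)
cv2.imwrite("pics/crop1.png",np.hstack([a,b]))
cv2.imwrite("pics/full.png",cv2.resize(np.vstack([p[80:320],s[120:360]]),None,fx=1.2,fy=1.2))
```

```text
(no output)
```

View pics/crop1.png

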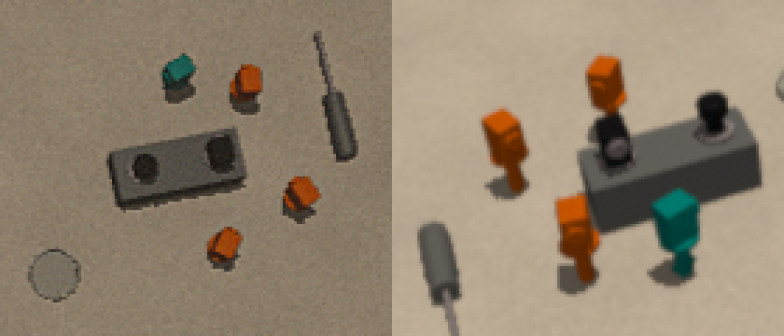

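View pics/full.png

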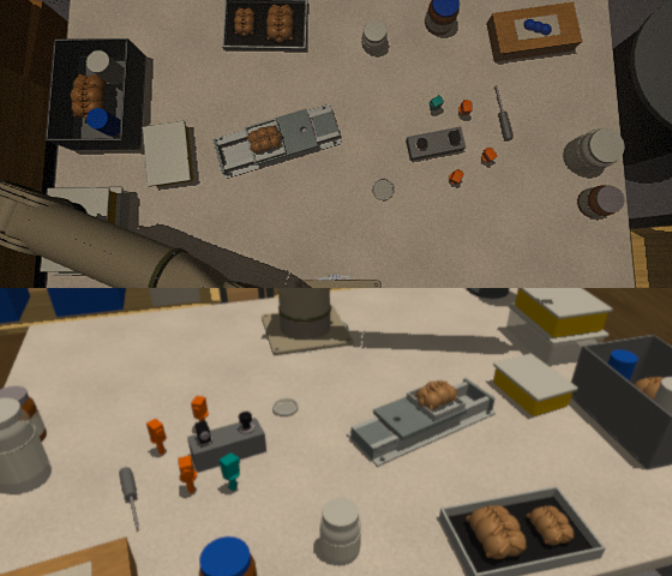

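The pin is the black one with the steel button in the holder's slot at top px (379,195) and scene px (168,240). The other holder slot, at top (350,200) and scene (206,237), has the round-knob plain pin. The three orange pins and the turquoise one stand outside the holder and are decoys. The enlarged crop shows the button facing the scene camera. Next I'll refine the holder and rail yaw.

```bash
cat > fit.py <<'E'
from h import *
from scipy.optimize import minimize
np.set_printoptions(precision=4,suppress=True)
def boxmask(x,y,yaw,L,pic):
    c,s=np.cos(yaw),np.sin(yaw); pts=[]
    for a in(-1,1):
        for b in(-1,1):
            for z in(0,L[2]):
                u,v=a*L[0]/2,b*L[1]/2; pts.append(proj([x+c*u-s*v,y+s*u+c*v,z],pic))
    m=np.zeros((1680,2240),np.uint8); cv2.fillConvexPoly(m,cv2.convexHull(np.int32(np.array(pts)*4+2)),1)
    return cv2.resize(m.astype(np.float32),(560,420),interpolation=cv2.INTER_AREA)
def fit(x0,L,pm):
    f=lambda q:sum(np.abs(boxmask(q[0]/100,q[1]/100,q[2]/10,L,p)-m).sum()/m.sum() for p,m in pm)
    S=np.array([x0]+[np.array(x0)+d for d in np.eye(3)*1.])
    r=minimize(f,x0,method="Nelder-Mead",options=dict(initial_simplex=S,xatol=.01,fatol=1e-4)); return r.x/[100,100,10],r.fun
E
python3 - <<'E'
from fit import *
pics=[manip.camera(c) for c in("top","scene")]
def masks(l): 
    out=[]
    for p in pics:
        r=manip.silhouettes(p,l)
        for k in r[:3]: ys,xs=np.nonzero(k["pixels"]); print(l,round(k["conf"],2),len(xs),xs.mean().round(1),ys.mean().round(1))
        out.append((p,[k["pixels"].astype(np.float32) for k in r]))
    return out
h=masks("holder"); hm=[(p,m[0]) for p,m in h if m]
print("holder",fit([48.2,-27.2,1.9],(.06,.15,.052),hm))
for p,m in hm: print(fit([48.2,-27.2,1.9],(.06,.15,.052),[(p,m)]))
r=masks("rail"); masks("pin"); 
for p,m in r:
    if m: 
        pts=cv2.findContours(m[0].astype(np.uint8),0,1)[0]; pts=max(pts,key=len)[:,0]
        P=np.array([ray(u,v,p,.045)[:2] for u,v in pts]); print(cv2.minAreaRect((P*1000).astype(np.float32)))
c=masks("carriage_hole")
for l in("pin","pin_button","carriage_hole"):
  for p in pics:
    for k in manip.look_for(p,l)[:6]:
        x=w(k["position"],p); print(l,round(k["conf"],2),x,np.round(proj(x,p)))
E
```

```text
holder 0.83 793 361.4 200.1
holder 0.74 233 319.0 237.3
holder 0.66 1830 233.5 194.0
holder (array([ 0.4838, -0.2725,  0.1766]), np.float64(0.2666298747062683))
(array([ 0.4838, -0.2725,  0.1766]), np.float64(0.2666298747062683))
rail 0.78 3623 230.6 197.1
rail 0.18 112 377.9 194.1
rail 0.86 4876 350.2 228.7
pin 0.57 126 387.7 169.6
pin 0.42 102 377.8 194.3
pin 0.81 222 166.0 219.3
pin 0.81 327 130.8 240.6
pin 0.78 324 155.6 272.7
((494.64019775390625, 165.5295867919922), (126.07579803466797, 338.5482177734375), 17.039520263671875)
((515.6129760742188, 156.4962921142578), (174.82388305664062, 366.31634521484375), 17.54275131225586)
carriage_hole 0.64 1744 233.8 193.9
carriage_hole 0.63 80 378.1 194.2
carriage_hole 0.94 2238 351.2 220.6
carriage_hole 0.4 4743 350.2 228.7
pin 0.68 [ 0.385  -0.321   0.0797] [381. 227.]
pin 0.61 [ 0.5887 -0.2743  0.084 ] [364. 165.]
pin 0.52 [ 0.5732 -0.3474  0.0813] [387. 169.]
pin 0.77 [ 0.4549 -0.4119  0.0649] [129. 240.]
pin 0.68 [ 0.3957 -0.3174  0.0724] [166. 218.]
pin 0.64 [ 0.5998 -0.272   0.0664] [192. 269.]
pin 0.53 [ 0.5882 -0.355   0.066 ] [154. 272.]
carriage_hole 0.84 [0.4983 0.1527 0.0527] [234. 195.]
carriage_hole 0.69 [0.516  0.155  0.0461] [351. 224.]
carriage_hole 0.39 [ 0.5068 -0.3121  0.0822] [170. 241.]
```

Run:
```python
from fit import *
p=manip.camera("top"); s=manip.camera("scene")
print(ray(377.9,194.2,p,.085), ray(378,194.2,p,.095), "button", ray(169.6,243.6,s,.079))
# dark blob of the pin / knob in the top image
o=manip.get_obs(); M=R.from_quat(o["ee_rot"]).as_matrix(); print(M)
for z in (.4,.24):
    print(M.T@(np.array([.492,-.317,z])-o["position"]))
print(M.T@(np.array([.46,.2,.4])-o["position"]))
```

```text
[ 0.4902 -0.3143  0.085 ] [ 0.4882 -0.3126  0.095 ] button [ 0.5126 -0.3147  0.079 ]
[[-0.9082  0.4185  0.0001]
 [ 0.4185  0.9082  0.0001]
 [ 0.      0.0001 -1.    ]]
[-0.5795 -0.707   0.0047]
[-0.5795 -0.707   0.1647]
[-0.3341 -0.2508  0.0047]
```

Emit:
move_arm(plan=[0, 0, 0.15, -0.05, -0.04, 0, 0.065, 0, 0, 0.3, -0.1, -0.075, 0, 0.065, 0, 0, 0.45, -0.15, -0.112, 0, 0.065, 0, 0, 0.6, -0.2, -0.15, 0, 0.065, 0, 0, 0.75, -0.25, -0.19, 0, 0.065, 0, 0, 0.9, -0.3, -0.225, 0, 0.065, 0, 0, 0.963, -0.334, -0.251, 0, 0.065, 0, 0, 0.963, -0.363, -0.305, 0, 0.065, 0, 0, 0.963, -0.392, -0.359, 0, 0.065, 0, 0, 0.963, -0.421, -0.413, 0, 0.065, 0, 0, 0.963, -0.45, -0.466, 0, 0.065, 0, 0, 0.963, -0.479, -0.52, 0, 0.065])

```text
clock: 3.4
position: [0.4787, -0.107, 0.4051]
ee_rot: [0.642, 0.767, 0.001, 0.0]
ft_force: [1.1, -0.2, 0.3]
grip_width: 0.763
grasp_force: 0.0
```

Emit:
move_arm(plan=[0, 0, 0, -0.06, -0.007, 0.01, 0.065, 0, 0, 0, -0.12, -0.014, 0.03, 0.065, 0, 0, 0, -0.17, -0.02, 0.05, 0.065, 0, 0, 0, -0.205, -0.025, 0.08, 0.065, 0, 0, 0, -0.21, -0.0254, 0.1, 0.065, 0, 0, 0, -0.21, -0.0254, 0.1, 0.065, 0, 0, 0, -0.21, -0.0254, 0.1, 0.065])

```text
clock: 4.28
position: [0.4914, -0.3152, 0.3056]
ee_rot: [0.642, 0.767, 0.001, 0.0]
ft_force: [0.4, 0.3, 1.1]
grip_width: 0.759
grasp_force: 0.0
```

Run:
```python
from h import *
o=manip.get_obs(); print(o["position"],o["ee_rot"])
s=manip.camera("scene"); t=manip.camera("top")
im=s["color"].copy()
a=cv2.resize(im[150:290,90:250],None,fx=2.5,fy=2.5,interpolation=3); b=cv2.resize(t["color"][130:270,300:460],None,fx=2.5,fy=2.5,interpolation=3)
save("near.png",np.hstack([a,b]))
for l in("pin","pin_nose","plain_pin"):
  for k in manip.tip_of(s,l)[:6]:
    x=w(k["position"],s); print(l,round(k["conf"],2),x,np.round(proj(x,s)))
```

```text
[ 0.49143257 -0.31523831  0.30562429] [6.41563843e-01 7.67069333e-01 5.70981301e-04 3.85267332e-04]
pin 0.76 [ 0.57848581 -0.35517831  0.03977176] [156. 277.]
pin 0.71 [ 0.49310787 -0.31503422  0.04913231] [171. 248.]
pin 0.71 [ 0.44625819 -0.41250842  0.04027633] [131. 245.]
pin 0.63 [ 0.59305638 -0.27667066  0.04423812] [191. 274.]
pin 0.36 [ 0.38180366 -0.31803013  0.04111187] [167. 224.]
pin_nose 0.77 [ 5.81740169e-01 -3.52100956e-01  1.75052266e-04] [160. 290.]
pin_nose 0.76 [ 0.59250555 -0.27732973 -0.00388206] [193. 288.]
pin_nose 0.56 [ 0.44461109 -0.4116338   0.00061877] [134. 257.]
pin_nose 0.44 [ 0.38784176 -0.31994652  0.00045528] [169. 237.]
plain_pin 0.58 [ 0.47660565 -0.22889445  0.0504839 ] [205. 238.]
```

View pics/near.png

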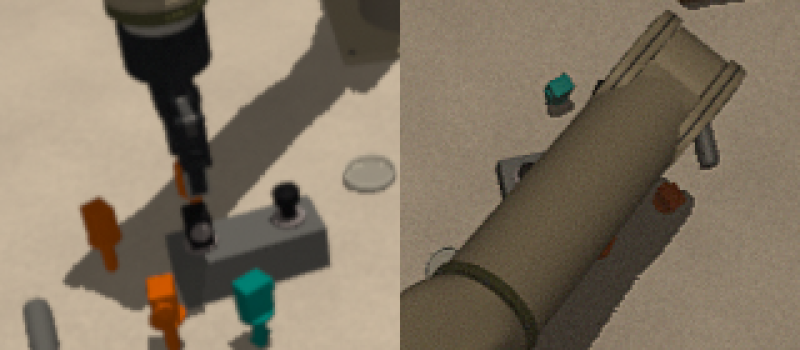

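Emit:
move_arm(plan=[0, 0, 0, 0, 0.001, 0.035, 0.065, 0, 0, 0, 0, 0.001, 0.06, 0.065, 0, 0, 0, 0, 0.001, 0.069, 0.065, 0, 0, 0, 0, 0.001, 0.069, 0.065, 0, 0, 0, 0, 0.001, 0.069, 0.045, 0, 0, 0, 0, 0.001, 0.069, 0.025, 0, 0, 0, 0, 0.001, 0.069, 0.02, 0, 0, 0, 0, 0.001, 0.069, 0.02, 0, 0, 0, 0, 0.001, 0.069, 0.02], squeeze=40)

```text
clock: 5.65
position: [0.4923, -0.3164, 0.237]
ee_rot: [0.642, 0.767, 0.0, 0.001]
ft_force: [-0.6, 0.3, 6.8]
grip_width: 0.349
grasp_force: 41.4
```

Emit:
move_arm(plan=[0, 0, 0, 0, 0, -0.01, 0.02, 0, 0, 0, 0, 0, -0.04, 0.02, 0, 0, 0, 0, 0, -0.08, 0.02, 0, 0, 0, 0, 0, -0.115, 0.02, 0, 0, 0, 0, 0, -0.115, 0.02, 0, 0, 0, 0, 0, -0.115, 0.02, 0, 0, 0, 0, 0, -0.115, 0.02])

```text
clock: 6.52
position: [0.4915, -0.3158, 0.3496]
ee_rot: [0.642, 0.767, -0.0, -0.001]
ft_force: [0.2, 0.4, -2.2]
grip_width: 0.344
grasp_force: 42.3
```

```bash
cat > look.py <<'E'
import sys
from h import *
np.set_printoptions(precision=4,suppress=True)
o=manip.get_obs(); M=R.from_quat(o["ee_rot"]).as_matrix(); print(o["clock"],o["position"],o["ee_rot"],o["ft_force"],o["grip_width"])
for c in("scene","top"):
  s=manip.camera(c)
  for l in("pin","pin_nose","carriage_hole","rail"):
    for k in manip.tip_of(s,l)[:6]:
      x=w(k["position"],s); print(c,l,round(k["conf"],2),x,np.round(proj(x,s)), "tool",M.T@(x-o["position"]))
  if c=="scene":save(sys.argv[1],s["color"])
E
python3 look.py lift.png
```

```text
6.525 [ 0.4915 -0.3158  0.3496] [ 0.6422  0.7665 -0.0003 -0.0009] [ 0.2473  0.4147 -2.1588] 0.3440496514196314
scene pin 0.84 [ 0.4491 -0.4122  0.0402] [131. 246.] tool [-0.0878 -0.0581  0.3094]
scene pin 0.76 [ 0.5904 -0.273   0.0418] [192. 274.] tool [0.0245 0.1054 0.3077]
scene pin 0.66 [ 0.5765 -0.354   0.0433] [156. 276.] tool [-0.0528  0.0775  0.3061]
scene pin 0.58 [ 0.3844 -0.3206  0.0402] [167. 225.] tool [ 0.0137 -0.1058  0.3096]
scene pin 0.54 [ 0.4951 -0.315   0.1609] [164. 212.] tool [-0.0001  0.004   0.1888]
scene pin_nose 0.73 [ 0.4431 -0.4114 -0.0032] [135. 257.] tool [-0.086  -0.0638  0.3528]
scene pin_nose 0.72 [ 0.591  -0.277  -0.0034] [193. 288.] tool [0.0204 0.1054 0.3528]
scene pin_nose 0.68 [ 0.5816 -0.3526  0.0036] [160. 289.] tool [-0.0524  0.0828  0.3458]
scene pin_nose 0.61 [ 0.3853 -0.3207 -0.0005] [169. 237.] tool [ 0.0134 -0.1049  0.3503]
scene pin_nose 0.51 [ 0.4917 -0.3166  0.1193] [166. 225.] tool [-0.0011  0.0004  0.2303]
scene carriage_hole 0.79 [0.5237 0.0908 0.0502] [329. 228.] tool [0.3943 0.1034 0.2996]
top pin 0.43 [ 0.4416 -0.4131  0.0382] [406. 211.] tool [-0.0874 -0.0656  0.3114]
top pin_nose 0.68 [ 0.593  -0.2756 -0.0008] [361. 170.] tool [0.0215 0.1076 0.3503]
top pin_nose 0.53 [ 0.4448 -0.4114 -0.0038] [402. 212.] tool [-0.0863 -0.0621  0.3534]
top carriage_hole 0.83 [0.521  0.0924 0.053 ] [252. 188.] tool [0.3964 0.1011 0.2969]
top rail 0.88 [ 0.5137  0.1413 -0.0034] [239. 194.] tool [0.4457 0.1025 0.3534]
top rail 0.43 [ 0.5723 -0.4636  0.0014] [416. 175.] tool [-0.1601  0.0542  0.3479]
```

Emit:
move_arm(plan=[0, 0, 0, 0.02, 0.005, 0, 0.02, 0, 0, 0, 0.07, 0.018, 0, 0.02, 0, 0, 0, 0.12, 0.031, 0, 0.02, 0, 0, 0, 0.17, 0.044, 0, 0.02, 0, 0, 0, 0.22, 0.057, 0, 0.02, 0, 0, 0, 0.27, 0.07, 0, 0.02, 0, 0, 0, 0.32, 0.083, 0, 0.02, 0, 0, 0, 0.36, 0.093, 0.01, 0.02, 0, 0, 0, 0.385, 0.099, 0.03, 0.02, 0, 0, 0, 0.396, 0.102, 0.045, 0.02, 0, 0, 0, 0.396, 0.102, 0.045, 0.02, 0, 0, 0, 0.396, 0.102, 0.045, 0.02])

```text
clock: 8.52
position: [0.5231, 0.0901, 0.3063]
ee_rot: [0.643, 0.766, 0.0, 0.0]
ft_force: [-0.2, -0.1, -1.8]
grip_width: 0.347
grasp_force: 42.2
```

```bash
cat > look2.py <<'E'
import sys
from h import *
np.set_printoptions(precision=4,suppress=True)
o=manip.get_obs(); print(o["clock"],o["position"],o["ee_rot"],o["ft_force"],o["grip_width"])
a=[]
for c in("scene","top"):
  s=manip.camera(c)
  for l in("pin","pin_nose","carriage_hole"):
    for k in manip.tip_of(s,l)[:6]:
      x=w(k["position"],s)
      if x[1]>-.2: print(c,l,round(k["conf"],2),x,np.round(proj(x,s)))
  u,v=map(int,proj([.523,.093,.07],s)); a.append(cv2.resize(s["color"][v-50:v+50,u-60:u+60],None,fx=3.3,fy=3.3,interpolation=3))
save(sys.argv[1],np.hstack(a))
E
python3 look2.py above.png
```

```text
8.525 [0.5231 0.0901 0.3063] [0.643  0.7659 0.0001 0.0004] [-0.2419 -0.0818 -1.7844] 0.34691834411562417
scene pin 0.74 [0.5245 0.0911 0.1204] [331. 207.]
scene pin_nose 0.6 [0.5234 0.088  0.0754] [329. 221.]
scene carriage_hole 0.62 [0.5229 0.0963 0.05  ] [331. 228.]
```

View pics/above.png

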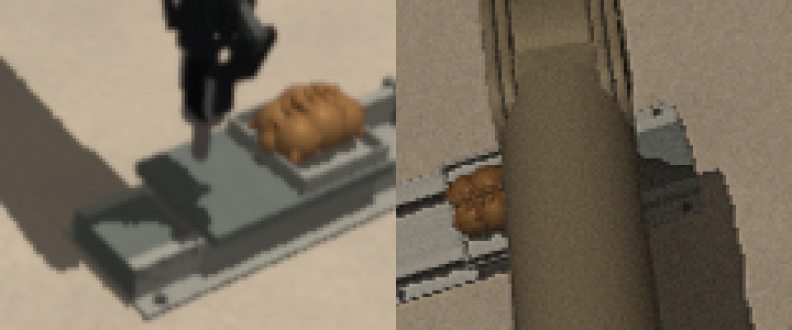

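Emit:
move_arm(plan=[0, 0, 0, 0.002, 0, 0.01, 0.02, 0, 0, 0, 0.002, 0, 0.02, 0.02, 0, 0, 0, 0.002, 0, 0.026, 0.02, 0, 0, 0, 0.002, 0, 0.03, 0.02, 0, 0, 0, 0.002, 0, 0.032, 0.02, 0, 0, 0, 0.002, 0, 0.032, 0.02])

```text
clock: 9.68
position: [0.5225, 0.0936, 0.2737]
ee_rot: [0.642, 0.766, 0.0, 0.0]
ft_force: [0.5, 0.9, -1.5]
grip_width: 0.343
grasp_force: 42.3
```

Emit:
move_arm(plan=[0, 0, 0, 0, 0, 0.0015, 0.02, 0, 0, 0, 0, 0, 0.003, 0.02, 0, 0, 0, 0, 0, 0.003, 0.02])

```text
clock: 10.05
position: [0.5224, 0.0936, 0.2706]
ee_rot: [0.642, 0.767, -0.0, -0.0]
ft_force: [0.3, -1.0, -0.7]
grip_width: 0.344
grasp_force: 42.2
```

Emit:
move_arm(plan=[0, 0, 0, 0, 0, 0.0015, 0.02, 0, 0, 0, 0, 0, 0.003, 0.02, 0, 0, 0, 0, 0, 0.003, 0.02])

```text
clock: 10.42
position: [0.5225, 0.0936, 0.2676]
ee_rot: [0.642, 0.767, -0.0, 0.0]
ft_force: [-0.2, -0.4, -0.5]
grip_width: 0.345
grasp_force: 42.4
```

Emit:
move_arm(plan=[0, 0, 0, 0, 0, 0.0015, 0.02, 0, 0, 0, 0, 0, 0.003, 0.02, 0, 0, 0, 0, 0, 0.003, 0.02])

```text
clock: 10.8
position: [0.5225, 0.0936, 0.2646]
ee_rot: [0.642, 0.767, 0.0, 0.0]
ft_force: [-0.2, -0.5, -1.0]
grip_width: 0.347
grasp_force: 42.4
```

Emit:
move_arm(plan=[0, 0, 0, 0, 0, 0.001, 0.02, 0, 0, 0, 0, 0, 0.002, 0.02, 0, 0, 0, 0, 0, 0.002, 0.02])

```text
clock: 11.18
position: [0.5225, 0.0936, 0.2627]
ee_rot: [0.642, 0.767, 0.0, 0.0]
ft_force: [-1.0, -1.0, -1.6]
grip_width: 0.341
grasp_force: 42.4
```

Emit:
move_arm(plan=[0, 0, 0, 0, 0, 0.001, 0.02, 0, 0, 0, 0, 0, 0.002, 0.02, 0, 0, 0, 0, 0, 0.002, 0.02])

```text
clock: 11.55
position: [0.5226, 0.0936, 0.2609]
ee_rot: [0.642, 0.767, 0.0, 0.0]
ft_force: [-0.0, -0.6, 1.8]
grip_width: 0.349
grasp_force: 42.8
```

Run:
```python
from h import *
im=cv2.imread("pics/top0.png",0); p=manip.camera("top")
L=cv2.createLineSegmentDetector().detect(im)[0][:,0]
for a in L:
    P=ray(a[0],a[1],p,.03);Q=ray(a[2],a[3],p,.03); d=(Q-P)[:2]; n=np.hypot(*d); m=(P+Q)/2
    if n>.07 and .4<m[0]<.62 and -.02<m[1]<.34:
        if d[1]<0:d=-d
        print(m[:2].round(3),n.round(3),"yaw",round(np.arctan2(-d[0],d[1]),4))
print(manip.get_obs()["position"],manip.get_obs()["ft_force"])
```

```text
[0.437 0.241] 0.078 yaw 0.2628
[0.499 0.289] 0.087 yaw 0.2928
[0.421 0.259] 0.072 yaw 0.258
[0.488 0.284] 0.071 yaw 0.3051
[0.444 0.125] 0.207 yaw 0.2862
[0.533 0.21 ] 0.079 yaw 0.2934
[0.54  0.214] 0.08 yaw 0.2898
[0.454 0.33 ] 0.097 yaw -1.255
[ 0.543 -0.002] 0.077 yaw -1.2718
[0.562 0.175] 0.176 yaw 0.3045
[0.468 0.102] 0.091 yaw 0.2951
[0.5225747  0.09364316 0.26092954] [-0.56440855  0.26482436  2.29982531]
```

Emit:
move_arm(plan=[0, 0, 0, 0, 0, 0.0005, 0.02, 0, 0, 0, 0, 0, 0.0005, 0.02])

```text
clock: 11.85
position: [0.5229, 0.0937, 0.2609]
ee_rot: [0.642, 0.767, 0.001, 0.0]
ft_force: [-0.2, -0.3, 5.5]
grip_width: 0.345
grasp_force: 43.4
```

Emit:
move_arm(plan=[0, 0, 0, 0.002, -0.0002, 0, 0.02, 0, 0, 0, 0.004, -0.0005, 0, 0.02, 0, 0, 0, 0.006, -0.0007, 0, 0.02, 0, 0, 0, 0.008, -0.001, 0, 0.02, 0, 0, 0, 0.01, -0.0012, 0, 0.02, 0, 0, 0, 0.012, -0.0014, 0, 0.02, 0, 0, 0, 0.012, -0.0014, 0, 0.02])

```text
clock: 12.72
position: [0.5196, 0.1041, 0.2609]
ee_rot: [0.643, 0.766, 0.0, 0.001]
ft_force: [1.4, -4.5, 6.5]
grip_width: 0.345
grasp_force: 43.5
```

Emit:
move_arm(plan=[0, 0, 0, 0.0015, -0.0002, 0, 0.02, 0, 0, 0, 0.003, -0.0004, 0, 0.02, 0, 0, 0, 0.0045, -0.0005, 0, 0.02, 0, 0, 0, 0.006, -0.0007, 0, 0.02, 0, 0, 0, 0.0075, -0.0009, 0, 0.02])

```text
clock: 13.35
position: [0.5175, 0.1111, 0.2609]
ee_rot: [0.643, 0.766, 0.0, 0.001]
ft_force: [1.4, -5.2, 6.4]
grip_width: 0.347
grasp_force: 43.4
```

Emit:
move_arm(plan=[0, 0, 0, 0.0015, -0.0002, 0, 0.02, 0, 0, 0, 0.003, -0.0004, 0, 0.02, 0, 0, 0, 0.0045, -0.0005, 0, 0.02, 0, 0, 0, 0.006, -0.0007, 0, 0.02, 0, 0, 0, 0.007, -0.0008, 0, 0.02])

```text
clock: 13.98
position: [0.5154, 0.1179, 0.2609]
ee_rot: [0.643, 0.766, 0.0, 0.001]
ft_force: [0.6, -5.5, 7.3]
grip_width: 0.346
grasp_force: 43.4
```

Emit:
move_arm(plan=[0, 0, 0, 0.0015, -0.0002, 0, 0.02, 0, 0, 0, 0.003, -0.0004, 0, 0.02, 0, 0, 0, 0.0045, -0.0005, 0, 0.02, 0, 0, 0, 0.006, -0.0007, 0, 0.02, 0, 0, 0, 0.007, -0.0008, 0, 0.02])

```text
clock: 14.6
position: [0.5134, 0.1246, 0.2609]
ee_rot: [0.643, 0.766, 0.0, 0.001]
ft_force: [1.5, -5.8, 6.5]
grip_width: 0.344
grasp_force: 43.5
```

Emit:
move_arm(plan=[0, 0, 0, 0.0015, -0.0002, 0, 0.02, 0, 0, 0, 0.003, -0.0004, 0, 0.02, 0, 0, 0, 0.0045, -0.0005, 0, 0.02, 0, 0, 0, 0.006, -0.0007, 0, 0.02, 0, 0, 0, 0.007, -0.0008, 0, 0.02])

```text
clock: 15.22
position: [0.5113, 0.1318, 0.2608]
ee_rot: [0.643, 0.766, 0.0, 0.001]
ft_force: [1.1, -2.9, 4.5]
grip_width: 0.347
grasp_force: 43.3
```

Emit:
move_arm(plan=[0, 0, 0, 0.0005, 0, 0, 0.02, 0, 0, 0, 0.001, 0, 0, 0.02])

```text
clock: 15.48
position: [0.511, 0.133, 0.2606]
ee_rot: [0.643, 0.766, 0.0, 0.001]
ft_force: [1.4, -3.2, 4.1]
grip_width: 0.343
grasp_force: 43.1
```

Emit:
move_arm(plan=[0, 0, 0, 0.0008, -0.0001, 0, 0.02, 0, 0, 0, 0.0016, -0.0002, 0, 0.02, 0, 0, 0, 0.0016, -0.0002, 0, 0.02])

```text
clock: 15.85
position: [0.51, 0.1354, 0.26]
ee_rot: [0.642, 0.767, 0.0, -0.0]
ft_force: [3.0, -1.0, -1.8]
grip_width: 0.35
grasp_force: 42.4
```

Emit:
move_arm(plan=[0, 0, 0, 0.0003, 0, 0.001, 0.02, 0, 0, 0, 0.0005, 0, 0.002, 0.02, 0, 0, 0, 0.0005, 0, 0.002, 0.02])

```text
clock: 16.23
position: [0.51, 0.1357, 0.2581]
ee_rot: [0.642, 0.767, -0.0, -0.0]
ft_force: [2.4, -0.5, -1.3]
grip_width: 0.345
grasp_force: 42.6
```

Emit:
move_arm(plan=[0, 0, 0, 0.0003, 0.0003, 0.001, 0.02, 0, 0, 0, 0.0005, 0.0004, 0.002, 0.02, 0, 0, 0, 0.0005, 0.0004, 0.003, 0.02, 0, 0, 0, 0.0005, 0.0004, 0.003, 0.02])

```text
clock: 16.73
position: [0.5102, 0.1362, 0.255]
ee_rot: [0.642, 0.767, -0.0, -0.0]
ft_force: [0.6, -2.3, -1.1]
grip_width: 0.342
grasp_force: 42.6
```

Emit:
move_arm(plan=[0, 0, 0, 0, 0, 0.0015, 0.02, 0, 0, 0, 0, 0, 0.003, 0.02, 0, 0, 0, 0, 0, 0.0045, 0.02, 0, 0, 0, 0, 0, 0.0045, 0.02])

```text
clock: 17.23
position: [0.5102, 0.1362, 0.2505]
ee_rot: [0.642, 0.767, -0.0, -0.0]
ft_force: [0.8, -1.2, -1.0]
grip_width: 0.343
grasp_force: 42.5
```

Emit:
move_arm(plan=[0, 0, 0, 0, 0, 0.0015, 0.02, 0, 0, 0, 0, 0, 0.003, 0.02, 0, 0, 0, 0, 0, 0.0045, 0.02, 0, 0, 0, 0, 0, 0.006, 0.02, 0, 0, 0, 0, 0, 0.0075, 0.02, 0, 0, 0, 0, 0, 0.009, 0.02, 0, 0, 0, 0, 0, 0.0105, 0.02, 0, 0, 0, 0, 0, 0.0105, 0.02])

```text
clock: 18.23
position: [0.5102, 0.1362, 0.2401]
ee_rot: [0.642, 0.767, -0.0, -0.0]
ft_force: [2.1, -1.6, -2.7]
grip_width: 0.341
grasp_force: 42.5
```

Emit:
move_arm(plan=[0, 0, 0, 0, 0.0002, 0.0015, 0.02, 0, 0, 0, 0, 0.0002, 0.003, 0.02, 0, 0, 0, 0, 0.0002, 0.0045, 0.02, 0, 0, 0, 0, 0.0002, 0.0045, 0.02])

```text
clock: 18.73
position: [0.5105, 0.1363, 0.2355]
ee_rot: [0.642, 0.767, -0.0, -0.0]
ft_force: [1.3, -1.3, -1.2]
grip_width: 0.34
grasp_force: 42.5
```

Emit:
move_arm(plan=[0, 0, 0, 0, 0, 0.0005, 0.02, 0, 0, 0, 0, 0, 0.001, 0.02, 0, 0, 0, 0, 0, 0.001, 0.02])

```text
clock: 19.1
position: [0.5107, 0.1363, 0.235]
ee_rot: [0.642, 0.767, 0.0, 0.0]
ft_force: [-0.7, -1.3, 2.3]
grip_width: 0.34
grasp_force: 43.0
```

Emit:
move_arm(plan=[0, 0, 0, 0, 0, 0.0006, 0.02, 0, 0, 0, 0, 0, 0.0006, 0.02, 0, 0, 0, 0, 0, 0.0006, 0.04, 0, 0, 0, 0, 0, 0.0006, 0.06, 0, 0, 0, 0, 0, 0.0006, 0.06, 0, 0, 0, 0, 0, 0.0006, 0.06, 0, 0, 0, 0, 0, -0.002, 0.06])

```text
clock: 19.98
position: [0.5104, 0.1363, 0.2366]
ee_rot: [0.642, 0.767, -0.0, -0.0]
ft_force: [0.1, 0.0, -1.2]
grip_width: 0.701
grasp_force: 0.0
```

Emit:
move_arm(plan=[0, 0, 0, 0, 0, -0.03, 0.06, 0, 0, 0, 0, 0, -0.07, 0.06, 0, 0, 0, 0, 0, -0.12, 0.06, 0, 0, 0, -0.05, -0.05, -0.15, 0.06, 0, 0, 0, -0.1, -0.1, -0.16, 0.06, 0, 0, 0, -0.15, -0.1, -0.16, 0.06, 0, 0, 0, -0.2, -0.1, -0.16, 0.06, 0, 0, 0, -0.2, -0.1, -0.16, 0.06])

```text
clock: 20.98
position: [0.4467, -0.0824, 0.3973]
ee_rot: [0.645, 0.764, 0.001, 0.0]
ft_force: [0.3, 0.0, 0.5]
grip_width: 0.705
grasp_force: 0.0
```

```bash
python3 look2.py done.png
```

```text
20.975 [ 0.4467 -0.0824  0.3973] [0.6449 0.7642 0.0006 0.0004] [0.2857 0.0421 0.4901] 0.7050141826626207
scene pin 0.6 [0.5112 0.1356 0.0493] [344. 223.]
scene pin_nose 0.81 [0.5112 0.1338 0.0089] [342. 235.]
scene carriage_hole 0.83 [0.5093 0.1353 0.0486] [343. 223.]
top pin 0.53 [0.5073 0.1331 0.0517] [240. 192.]
top carriage_hole 0.89 [0.5115 0.1344 0.0517] [240. 191.]
top carriage_hole 0.71 [ 0.4626  0.4702 -0.0015] [143. 209.]
```

View pics/done.png

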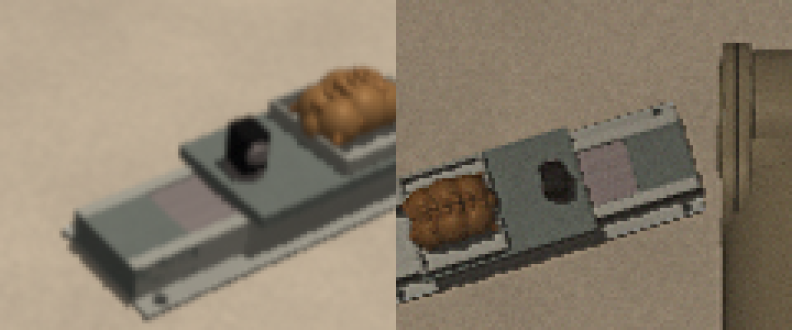

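```bash
python3 -c "
from workcell import manip
print(manip.hand_in())"
```

```text
the job is handed in; nothing more can be done
None
```

The pin went fully home through carriage and strip with its collar flat on the carriage, and I let go and handed the job in; the button looks sprung out in the last picture, but I did not tug-test the lock.

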